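# Show the weighed spice jar's base to the inspection camera

## Task

One spice jar stands on the kitchen scale, its two look-alikes on the wooden jar board: pick up the jar on the scale and hold its underside up to the small bench camera, so that the base faces the lens squarely, centred in front of it at about 12 cm, with the cap away from the lens. Finish while still holding the jar there, steadily in the air; leave the other two jars, the mug, the tin and the teaspoon where they are and do not push against the camera.

Things in the scene. Friction and masses are not known exactly. Their poses are not given: they have to be found in the camera images.
- jar_a: spice jar, a clear round container with a dark screw cap: 41 mm in diameter all the way up, 105 mm high with the cap, 0.1 to 0.15 kg, loose, rigid (20 N of grip does no harm). The three jars jar_a, jar_b and jar_c look the same, and any one of them may be the one on the scale. Origin: centre of its flat base; z axis: from base to cap
- jar_b: spice jar, a clear round container with a dark screw cap: 41 mm in diameter all the way up, 105 mm high with the cap, 0.1 to 0.15 kg, loose, rigid (20 N of grip does no harm). The three jars jar_a, jar_b and jar_c look the same, and any one of them may be the one on the scale. Origin: centre of its flat base; z axis: from base to cap
- jar_c: spice jar, a clear round container with a dark screw cap: 41 mm in diameter all the way up, 105 mm high with the cap, 0.1 to 0.15 kg, loose, rigid (20 N of grip does no harm). The three jars jar_a, jar_b and jar_c look the same, and any one of them may be the one on the scale. Origin: centre of its flat base; z axis: from base to cap
- kitchen_scale: flat kitchen scale with a black plate, 210 x 160 mm, its level top 21 mm above the worktop; it does not move. One jar stands on it, within 50 mm of its middle; the other two stand on a wooden board of the same height at the right. A wall cabinet hangs behind: its front is about 0.6 m ahead of the robot, its underside 0.46 m above the worktop, so keep the lift low. Origin: centre of its underside; z up
- camera_head: head of the small bench camera: a grey box 56 x 66 x 26 mm with a round black lens barrel 33 mm wide, on a post with a round foot 90 mm wide; fixed, it stands at the left and looks up and back towards the robot. Origin: centre of the front of the lens, 78 mm above the worktop; z axis: the line of sight, outward from the lens, 30 degrees off vertical; y axis: level, across the line of sight. The jar's base centre belongs on this z axis at 0.12 m
- mug: white spotted mug, 82 mm wide and 91 mm high, loose bystander behind the scale. Origin: at its underside; z up
- tin: low food tin, 75 mm wide and 58 mm high, loose bystander behind the scale. Origin: centre of its underside; z up
- teaspoon: metal teaspoon, 130 mm long, 26 mm wide, lying flat near the front edge of the worktop at the left, loose bystander. Origin: its middle, at the underside; x axis along the spoon
Not all that is in view belongs to the job. Leave any yellow look-alike of the jar_b alone.

How it is judged:
On the way:
1. the jar from the scale is held by the fingers, clear of the scale (((height (world z) of jar_a above 0.05 m and contact force between jar_a and the fingers above 0.5 N and distance of each of jar_b, jar_c from where it was at the start of the episode below 0.03 m and angle between each of jar_b, jar_c's own z axis and vertical below 0.15 rad and horizontal distance between each of jar_b, jar_c and kitchen_scale above 0.13 m) or (height (world z) of jar_b above 0.05 m and contact force between jar_b and the fingers above 0.5 N and distance of each of jar_a, jar_c from where it was at the start of the episode below 0.03 m and angle between each of jar_a, jar_c's own z axis and vertical below 0.15 rad and horizontal distance between each of jar_a, jar_c and kitchen_scale above 0.13 m) or (height (world z) of jar_c above 0.05 m and contact force between jar_c and the fingers above 0.5 N and distance of each of jar_a, jar_b from where it was at the start of the episode below 0.03 m and angle between each of jar_a, jar_b's own z axis and vertical below 0.15 rad and horizontal distance between each of jar_a, jar_b and kitchen_scale above 0.13 m))), for 0.2 s.
At the end, for the whole second after the job is handed in: The jar from the scale is gripped, still, in the air: base centre 95 to 145 mm out along the line of sight, within 22 mm of it in x and y; axis within 0.2 rad of it, cap away from the lens, camera not touched. Other jars upright; they, mug, tin and teaspoon within 30 mm of their start (((z of jar_a in the frame of camera_head between 0.095 and 0.145 m and angle between the z axis of jar_a and the z axis of camera_head, either way round below 0.2 rad and angle between jar_a's own z axis and vertical below 1.2 rad and height (world z) of jar_a above 0.1 m and contact force between jar_a and the fingers above 0.5 N and contact force between jar_a and camera_head below 0.1 N and linear speed of jar_a below 0.03 m/s and angular speed of jar_a below 0.3 rad/s and x of jar_a in the frame of camera_head between -0.022 and 0.022 m and y of jar_a in the frame of camera_head between -0.022 and 0.022 m and distance of each of jar_b, jar_c from where it was at the start of the episode below 0.03 m and angle between each of jar_b, jar_c's own z axis and vertical below 0.15 rad and horizontal distance between each of jar_b, jar_c and kitchen_scale above 0.13 m) or (z of jar_b in the frame of camera_head between 0.095 and 0.145 m and angle between the z axis of jar_b and the z axis of camera_head, either way round below 0.2 rad and angle between jar_b's own z axis and vertical below 1.2 rad and height (world z) of jar_b above 0.1 m and contact force between jar_b and the fingers above 0.5 N and contact force between jar_b and camera_head below 0.1 N and linear speed of jar_b below 0.03 m/s and angular speed of jar_b below 0.3 rad/s and x of jar_b in the frame of camera_head between -0.022 and 0.022 m and y of jar_b in the frame of camera_head between -0.022 and 0.022 m and distance of each of jar_a, jar_c from where it was at the start of the episode below 0.03 m and angle between each of jar_a, jar_c's own z axis and vertical below 0.15 rad and horizontal distance between each of jar_a, jar_c and kitchen_scale above 0.13 m) or (z of jar_c in the frame of camera_head between 0.095 and 0.145 m and angle between the z axis of jar_c and the z axis of camera_head, either way round below 0.2 rad and angle between jar_c's own z axis and vertical below 1.2 rad and height (world z) of jar_c above 0.1 m and contact force between jar_c and the fingers above 0.5 N and contact force between jar_c and camera_head below 0.1 N and linear speed of jar_c below 0.03 m/s and angular speed of jar_c below 0.3 rad/s and x of jar_c in the frame of camera_head between -0.022 and 0.022 m and y of jar_c in the frame of camera_head between -0.022 and 0.022 m and distance of each of jar_a, jar_b from where it was at the start of the episode below 0.03 m and angle between each of jar_a, jar_b's own z axis and vertical below 0.15 rad and horizontal distance between each of jar_a, jar_b and kitchen_scale above 0.13 m)) and distance of each of mug, tin, teaspoon from where it was at the start of the episode below 0.03 m); the arm keeps its last pose, push and grip.
It fails at once if the camera is pushed with more than 6 N (contact force between camera_head and anything else above 6 N).
It fails at once if more than one jar, or the mug, tin or teaspoon, is displaced by over 40 mm (distance of each of jar_a, jar_b from where it was at the start of the episode above 0.04 m or distance of each of jar_b, jar_c from where it was at the start of the episode above 0.04 m or distance of each of jar_a, jar_c from where it was at the start of the episode above 0.04 m or distance of any of mug, tin, teaspoon from where it was at the start of the episode above 0.04 m).
It also fails if it takes over 32 s, if anything falls off the work surface, if the arm or the gripper's body presses on something with over 40 N, if the wrist force passes 120 N, or if a joint passes its speed limit or range.

## Robot

A 6-joint arm with a two-finger parallel gripper is mounted at the origin on a cart in front of the work surface, level with it; the furniture and walls round the work are solid. World frame = base frame: x ahead of the robot, y to its left, z up, the work surface at z = 0. Lengths are in m, angles in rad, forces in N, time in s.
With the tool pointing down it reaches from about 0.35 to 0.8 m from the base axis. Payload 7.3 kg.
Tool frame: the origin (TCP) lies between the finger pads; the fingertips stand 25 mm ahead of it and the grasp point (between the pads) lies 6 mm ahead of it (r.tip_extent is the distance from the TCP to the fingertips, in m); z points along the fingers, y is the line along which they close (so a half turn about z gives the same grasp; the last joint's range is limited). The gripper opens to 85 mm and grips with 20 to 120 N. Pads are 22 mm wide; open, the fingers measure 114 mm over their backs; the gripper's body (76 mm by 85 mm) begins 54 mm behind the grasp point. The pads swing forward as they close: fully open they stand 13 mm farther back than shut.
Start: joints at [-1.428, 0.342, 1.524, -0, 1.275, -0.146], TCP at [0.15, -0.503, 0.256] pointing down, gripper open.
Joint ranges: [-2.53, 2.53], [-0.77, 2.02], [0.04, 2.7], [-1, 4.14], [0.28, 2.66], [-3.11, 3.11]. Speed limits (rad/s): [2.57, 2.57, 3.14, 3.14, 3.14, 3.14].

## Interface

Orientations are given as a unit quaternion [x, y, z, w].
In Python, from workcell import r, command_gripper, optics gives the robot as it stands. The module is installed in compiled form; this text tells all that it offers. Calls block until the motion is done:
- r.reach(position, orientation): joint-space move of the TCP to a pose.
- r.move_straight(position, orientation=None, speed=0.15, max_force=None): straight line of the TCP; orientation=None keeps the orientation; speed is the mean speed in m/s. With max_force (N) it stops when the force on the tool has changed by that much, and returns True; else False.
- r.movej(angles): joint-space move.
- command_gripper(opening, force=None): finger opening in m; force is the grip in N (None keeps the last); returns when the fingers have stopped.
- r.hold(seconds).
- r.solve_ik(position, orientation): joint angles nearest the present ones, or None.
- r.read_state(): the state.
- optics.get_image(name): name is "side" or "top" or "wrist"; returns (picture, depth): 400x640x3 uint8, red, green, blue; 400x640 float32, m along the optical axis (not along the pixel's ray), 0 where there is no reading.
- optics.camera_model(name): a dict with "K" (3x3 intrinsics, pixels), "R" (3x3) and "t" (3): a world point X has camera coordinates R X + t; the wrist camera has in their place "tool_from_camera" (4x4, takes a point from camera to tool coordinates, whose origin is the TCP and whose axes are the flange's). Camera axes: x right, y down, z forward; pixel columns grow to the right and rows downward; lengths in m; the calibration is good to about 2 mm. A picture is of the moment at which its call begins: read the wrist's pose just before it. camera_model takes no time and is no camera call.
A pose or a line that the arm cannot do raises r.PlanningError and nothing moves.
- r.finish_job(): hands the job in; it is judged then, once.
The state is a dict: "time_s": time; "joint_positions": joint angles; "dq": joint speeds; "tau": joint torques, N m; "eef_pos": TCP position; "eef_rot": TCP orientation; "contact_force": force on the tool from outside, world axes, zero at the start; "torque": the same for the moment, N m; "grip_width": finger opening in m; "grip_force": force on a finger pad.
Only numpy, scipy, OpenCV 4.12 (cv2) and the standard library are available. Lean on these libraries where they do the work, as an engineer would, in place of code of your own. Each camera call takes 0.05 s, during which the arm holds its last target. There are 200 camera calls.

## Working session

There is one attempt and no reset: what is moved stays moved. The work goes in short steps, each a Python script; the robot and the scene stay as the last script left them, time stands still between calls to the robot, and variables do not carry over. Pictures are saved under pics/ and viewed, at most 10 in all, crops included, and the job is handed in when it is done.

```bash
mkdir -p pics; python3 - <<'E'
from workcell import r, optics
import cv2, numpy as np
for n in("side","top"):
    p,d=optics.get_image(n); cv2.imwrite(f"pics/{n}.png",p[:,:,::-1]); np.savez(f"{n}.npz",p=p,d=d)
    m=optics.camera_model(n); print(n,np.round(m["K"],1).tolist(),np.round(-m["R"].T@m["t"],3),np.round(m["R"],3).tolist())
print(optics.camera_model("wrist")); print(r.read_state()["eef_rot"],r.tip_extent)
E
```

```text
side [[377.5, 0.0, 322.3], [0.0, 377.5, 195.4], [0.0, 0.0, 1.0]] [0.254 0.353 0.926] [[-0.823, -0.567, -0.006], [-0.482, 0.705, -0.52], [0.299, -0.425, -0.854]]
top [[392.4, 0.0, 315.9], [0.0, 392.4, 202.2], [0.0, 0.0, 1.0]] [ 0.344 -0.076  1.088] [[-0.04, -0.999, 0.004], [-0.977, 0.038, -0.208], [0.208, -0.012, -0.978]]
{'K': array([[354.10094252,   0.        , 322.11709976],
       [  0.        , 354.10094252, 198.33959196],
       [  0.        ,   0.        ,   1.        ]]), 'tool_from_camera': array([[ 1.96005323e-04, -9.54210523e-01, -2.99135821e-01,
         7.58622480e-02],
       [ 9.99999616e-01,  4.42574096e-04, -7.56524613e-04,
         7.38390256e-04],
       [ 8.54273512e-04, -2.99135558e-01,  9.54210243e-01,
        -1.17367607e-01],
       [ 0.00000000e+00,  0.00000000e+00,  0.00000000e+00,
         1.00000000e+00]])}
[ 9.89592028e-01  1.43899692e-01 -4.53698825e-06 -7.04767718e-04] 0.025
```

View pics/top.png

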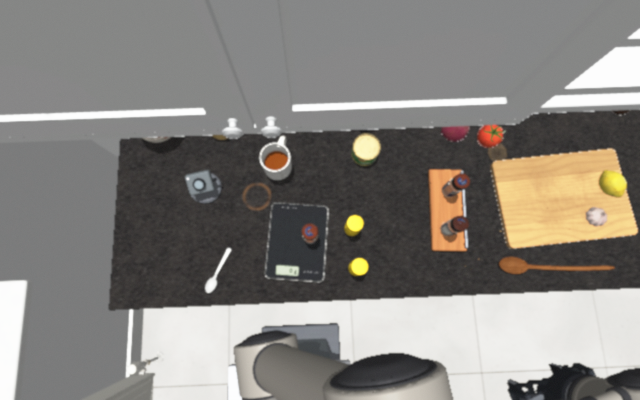

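View pics/side.png

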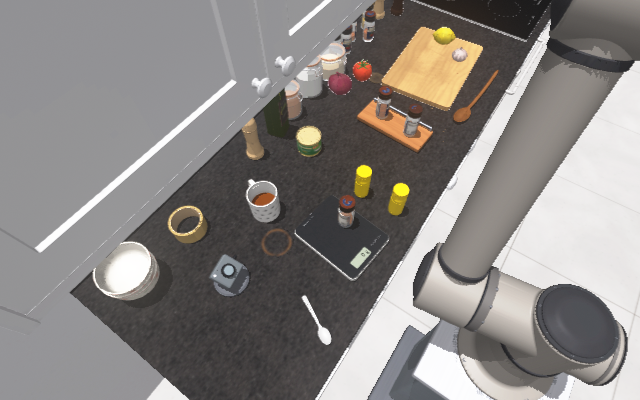

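Candidates: the dark-capped jar on the scale, at top (310,233) / side (347,212). The two board jars are at top (455,190) and (455,227), and the two yellow look-alikes at top (355,225) and (359,267). The one on the black scale plate fits. I'll confirm it in a crop and measure it.

```bash
cat > h.py <<'E'
import numpy as np, cv2
from workcell import optics
def cloud(n,d):
    m=optics.camera_model(n);K,R,t=m["K"],m["R"],m["t"]
    v,u=np.mgrid[:d.shape[0],:d.shape[1]]
    c=np.stack([(u-K[0,2])/K[0,0]*d,(v-K[1,2])/K[1,1]*d,d],-1)
    return (c-t)@R
def ray(n,u,v,z):
    m=optics.camera_model(n);K,R,t=m["K"],m["R"],m["t"]
    o=-R.T@t; w=R.T@np.array([(u-K[0,2])/K[0,0],(v-K[1,2])/K[1,1],1]); return o+w*(z-o[2])/w[2]
E
python3 - <<'E'
from h import *
ims=[]
for n,jar,cam in(("top",(310,233),(203,183)),("side",(347,212),(228,272))):
    f=np.load(n+".npz");p,d=f["p"],f["d"];P=cloud(n,d)
    for nm,(u,v) in(("jar",jar),("cam",cam)):
        s=np.s_[v-30:v+30,u-30:u+30]; ims.append(cv2.resize(p[s][:,:,::-1],(390,290) if 0 else (290,290),interpolation=cv2.INTER_CUBIC))
        q=P[s]; z=q[...,2]
        if nm=="jar":
            k=(z>.115)&(z<.135); print(n,"captop",k.sum(),q[k].mean(0).round(4),(q[k].min(0)+q[k].max(0)).round(3)/2, z.max())
        else:
            k=(z>.045)&(z<.13); Q=q[k]; print(n,"cam",k.sum(),Q.min(0).round(3),Q.max(0).round(3))
            np.save(n+"cam.npy",Q)
cv2.imwrite("pics/crop.png",np.vstack([np.hstack(ims[:2]),np.hstack(ims[2:])]))
E
```

```text
top captop 214 [ 0.4754 -0.0676  0.1259] [ 0.476  -0.0675  0.1235] 1.0882013071530905
top cam 563 [0.597 0.182 0.047] [0.662 0.258 0.088]
side captop 204 [ 0.4741 -0.0637  0.1237] [ 0.4745 -0.065   0.1215] 0.9257644918041157
side cam 704 [0.596 0.183 0.047] [0.657 0.263 0.085]
```

View pics/crop.png

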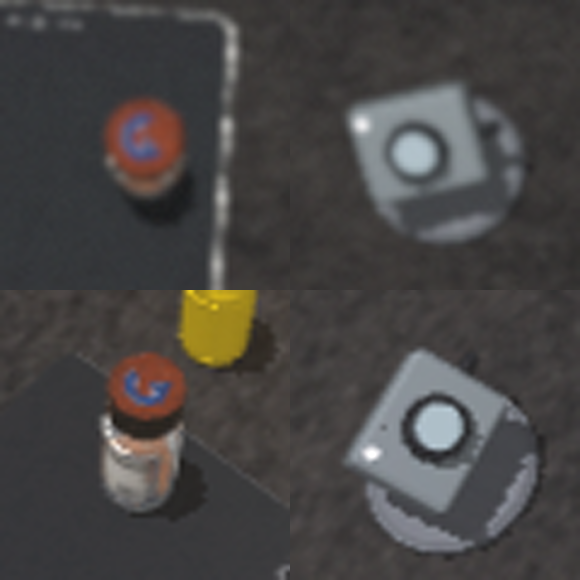

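The dark-capped jar on the black scale plate is confirmed as the target, not a yellow one. The lens centre is at about top (198.9,184.4) and side (228.6,270.3). Next I fit the front face.

```bash
python3 - <<'E'
from h import *
rng=np.random.default_rng(0)
a=ray("top",198.9,184.4,.078);b=ray("side",228.6,270.3,.078);print("lens",a,b)
for n in("top","side"):
    Q=np.load(n+"cam.npy");best=None
    for _ in range(3000):
        s=Q[rng.choice(len(Q),3,False)];w=np.cross(s[1]-s[0],s[2]-s[0]);l=np.linalg.norm(w)
        if l<2e-4: continue
        w/=l;w*=np.sign(w[2]);k=abs((Q-s[0])@w)<.0015
        if w[2]<.7: continue
        if best is None or k.sum()>best.sum(): best=k
    F=Q[best];c=F.mean(0);w=np.linalg.svd(F-c)[2][2];w*=np.sign(w[2])
    print(n,best.sum(),len(Q),"c",c.round(4),"n",w.round(3),"tilt",np.degrees(np.arccos(w[2])).round(1),"yaw",np.degrees(np.arctan2(w[1],w[0])).round(1))
    # edges of the face: min-area rect in plane
    e1=np.cross([0,0,1],w);e1/=np.linalg.norm(e1);e2=np.cross(w,e1)
    rc=cv2.minAreaRect(np.c_[(F-c)@e1,(F-c)@e2].astype(np.float32)*1000);print(rc,(c+e1*rc[0][0]/1e3+e2*rc[0][1]/1e3).round(4), "level",((Q-c)@w).max().round(4))
E
```

```text
lens [0.61942182 0.22038951 0.078     ] [0.61643944 0.22523291 0.078     ]
top 198 563 c [0.6251 0.223  0.0702] n [-0.51  -0.099  0.854] tilt 31.3 yaw -169.0
((0.33909034729003906, -0.42828941345214844), (64.39620971679688, 54.11479568481445), 0.7935401201248169) [0.6248 0.2226 0.07  ] level 0.0156
side 296 704 c [0.6244 0.2276 0.0683] n [-0.486 -0.089  0.869] tilt 29.6 yaw -169.6
((1.01434326171875, -2.0097389221191406), (64.05130004882812, 54.05854034423828), 1.4338915348052979) [0.6229 0.2263 0.0673] level 0.0152
```

```bash
cat >> h.py <<'E'
from scipy.spatial.transform import Rotation as Ro
J=np.array([.475,-.066,.021]); L=np.array([.618,.2228,.078]); N=np.array([-.4925,-.0935,.866]); N/=np.linalg.norm(N)
G=.068  # grasp height above the jar base
def pose(base,axis,yaw):
    "TCP pose with tool z = -axis, tool x heading yaw in plan"
    z=-axis; x=np.array([np.cos(yaw),np.sin(yaw),0]); x=x-z*(x@z); x/=np.linalg.norm(x)
    R=np.c_[x,np.cross(z,x),z]
    return base+axis*(G+.006), Ro.from_matrix(R).as_quat()
E
python3 - <<'E'
from h import *; from workcell import r
Z=np.array([0,0,1.])
print(r.read_state()["eef_rot"])
for y in np.radians([-40,-20,-10,0,11,30,60,90]):
    print(np.degrees(y).round(),[None if q is None else np.round(q,2).tolist() for q in (r.solve_ik(*pose(J,Z,y)),r.solve_ik(*pose(L+.12*N,N,y)))])
E
```

```text
[ 9.89592028e-01  1.43899692e-01 -4.53698825e-06 -7.04767718e-04]
-40.0 [[-0.3, 0.46, 1.85, -0.0, 0.82, 1.97], [0.25, 0.2, 1.87, -0.06, 0.55, 2.64]]
-20.0 [[-0.3, 0.46, 1.85, -0.0, 0.82, 1.62], [0.25, 0.2, 1.87, -0.06, 0.55, 2.29]]
-10.0 [[-0.3, 0.46, 1.85, -0.0, 0.82, 1.45], [0.25, 0.2, 1.87, -0.06, 0.55, 2.1]]
0.0 [[-0.3, 0.46, 1.85, -0.0, 0.82, 1.27], [0.25, 0.2, 1.87, -0.06, 0.55, 1.9]]
11.0 [[-0.3, 0.46, 1.85, -0.0, 0.82, 1.08], [0.25, 0.2, 1.87, -0.06, 0.55, 1.68]]
30.0 [[-0.3, 0.46, 1.85, -0.0, 0.82, 0.75], [0.25, 0.2, 1.87, -0.06, 0.55, 1.3]]
60.0 [[-0.3, 0.46, 1.85, -0.0, 0.82, 0.23], [0.25, 0.2, 1.87, -0.06, 0.55, 0.75]]
90.0 [[-0.3, 0.46, 1.85, -0.0, 0.82, -0.3], [0.25, 0.2, 1.87, -0.06, 0.55, 0.27]]
```

```bash
python3 - <<'E'
from h import *; from workcell import r, command_gripper
Z=np.array([0,0,1.])
p,q=pose(J,Z,0.); p=p+[0,0,.13]
r.reach(p,q); s=r.read_state()
im,d=optics.get_image("wrist"); cv2.imwrite("pics/w1.png",im[:,:,::-1])
m=optics.camera_model("wrist");K=m["K"];T=m["tool_from_camera"]
v,u=np.mgrid[:400,:640]; c=np.stack([(u-K[0,2])/K[0,0]*d,(v-K[1,2])/K[1,1]*d,d],-1)
P=(c@T[:3,:3].T+T[:3,3])@Ro.from_quat(s["eef_rot"]).as_matrix().T+s["eef_pos"]
k=(abs(P[...,2]-.126)<.006)&(np.hypot(P[...,0]-J[0],P[...,1]-J[1])<.04)&(d>0)
F=P[k]; print(k.sum(),F.mean(0),(F.min(0)+F.max(0))/2,np.ptp(F,axis=0),s["time_s"],s["eef_pos"])
E
```

```text
2925 [ 0.47791632 -0.06847121  0.12563828] [ 0.47686799 -0.06867272  0.12412352] [0.0402122  0.04051652 0.00817552] 2.0667 [ 0.47502282 -0.06669209  0.22504488]
```

View pics/w1.png

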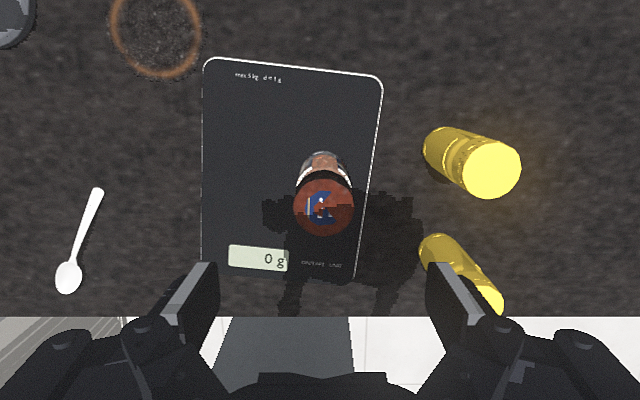

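Wrist view: the cap at (323,207) lies between the fingers, 40 mm wide at z 0.126, centred at (0.477,-0.068). The yellow jars are clear of the fingers. Grasping now.

```bash
sed -i 's/^J=np.array(\[.475,-.066/J=np.array([.477,-.068/' h.py; python3 - <<'E'
from h import *; from workcell import r, command_gripper
Z=np.array([0,0,1.])
p,q=pose(J,Z,0.)
r.move_straight(p+[0,0,.13],q)
print(r.move_straight(p,q,speed=.08,max_force=15))
command_gripper(.03,20); s=r.read_state(); print(s["grip_width"],s["grip_force"],s["eef_pos"])
if s["grip_width"]>.035:
    print(r.move_straight(p+[0,0,.1],q,speed=.1)); r.hold(.3); s=r.read_state(); print(s["grip_width"],s["grip_force"],s["contact_force"],s["time_s"])
    im,d=optics.get_image("side"); cv2.imwrite("pics/s2.png",im[:,:,::-1])
E
```

```text
False
0.04016920208286566 21.999859233910684 [ 0.47707162 -0.06795229  0.09517057]
False
0.04069885825360979 21.826158147014212 [ 0.32441052 -0.10477153 -1.21363806] 6.0667
```

View pics/s2.png

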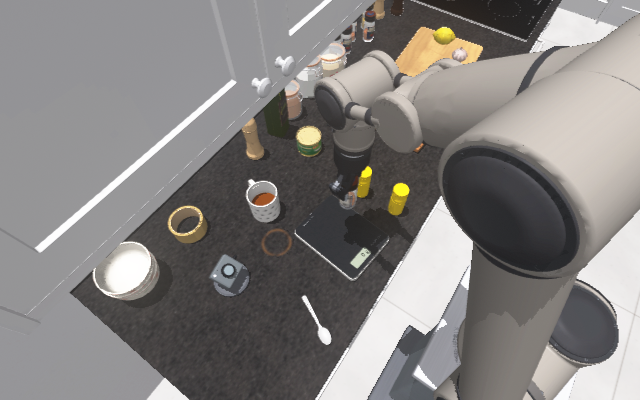

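The jar is held (1.2 N, about 0.12 kg) and clear of the scale at (347,200). Moving it to the camera, coming in along the line of sight.

```bash
python3 - <<'E'
from h import *; from workcell import r
r.move_straight(*pose(L+.16*N,N,0.),speed=.1)
r.move_straight(*pose(L+.12*N,N,0.),speed=.05); r.hold(.5)
s=r.read_state(); print(s["grip_width"],s["grip_force"],s["contact_force"],s["time_s"],s["eef_pos"])
A=-Ro.from_quat(s["eef_rot"]).as_matrix()[:,2]; B=s["eef_pos"]-A*(G+.006); print("base in cam frame: z",(B-L)@N,"lat",np.linalg.norm(B-L-N*((B-L)@N)),"ang",np.arccos(A@N))
ims=[]
for n,(u,v) in(("top",(225,190)),("side",(250,240))):
    im,d=optics.get_image(n); ims.append(cv2.resize(im[v-75:v+75,u-60:u+60,::-1],(400,500),interpolation=cv2.INTER_CUBIC)); np.savez(n+"3.npz",p=im,d=d)
cv2.imwrite("pics/f.png",np.hstack(ims)); im,d=optics.get_image("wrist"); cv2.imwrite("pics/w3.png",im[:,:,::-1])
E
```

```text
0.04029398790107142 21.813517521950416 [-0.02287959 -0.46260157 -1.68821355] 10.55 [0.5225107  0.20467208 0.24597332]
base in cam frame: z 0.12006664898586653 lat 4.3182339312617345e-05 ang 0.00012699461810848953
```

View pics/f.png

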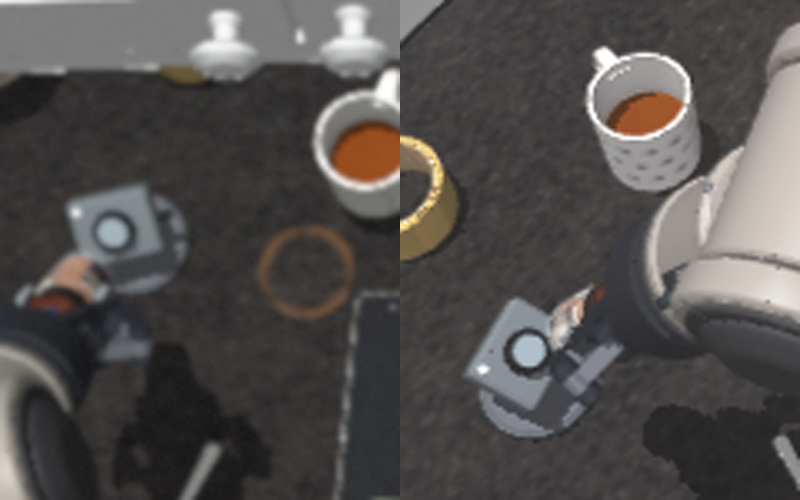

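View pics/w3.png

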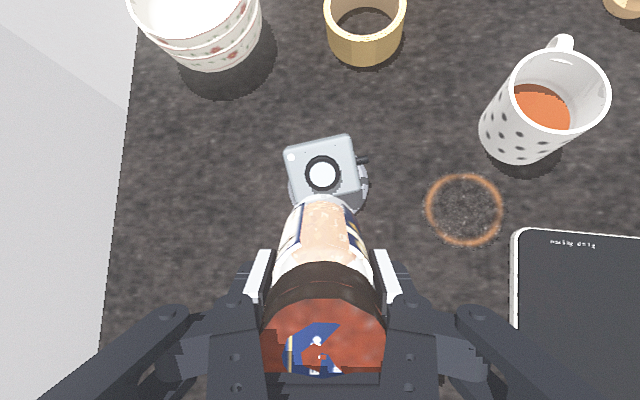

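Wrist view: the jar sits straight between the pads, with its base toward the lens, seen at (322,174). Last check: does the lens fall where the tool axis predicts, and does the jar axis agree?

```bash
python3 - <<'E'
from h import *; from workcell import r
im,d=optics.get_image("wrist");m=optics.camera_model("wrist");K=m["K"];T=m["tool_from_camera"]
f=lambda X:(lambda c:(K@(c/c[2]))[:2].round(1))((np.linalg.inv(T)@np.r_[X,1])[:3])
print("lens pred",f([0,0,.194]))
v,u=np.mgrid[:400,:640]; c=np.stack([(u-K[0,2])/K[0,0]*d,(v-K[1,2])/K[1,1]*d,d],-1);P=c@T[:3,:3].T+T[:3,3]
print("lens glass pt",P[171:179,318:327].reshape(-1,3).mean(0))
# jar side nearest camera: x should be 20.5 mm all along z
k=(abs(P[...,1])<.004)&(abs(P[...,0]-.02)<.012)&(P[...,2]<.08)&(P[...,2]>-.03)
F=P[k]; print(k.sum(),"slope",np.polyfit(F[:,2],F[:,0],1),"z",F[:,2].min(),F[:,2].max())
E
```

```text
lens pred [321.4 175.4]
lens glass pt [0.00079334 0.00053074 0.19424299]
2252 slope [-0.00010966  0.01929199] z -0.029998915279304608 0.07373408592067482
```

The lens is within 1 mm of the tool axis at 0.194 m (as expected). The jar wall is parallel to the axis, and the base is at tool z 0.074, so it stands 12 cm out.

```bash
python3 -c "
from workcell import r
print(r.finish_job())"
```

```text
the job is handed in; nothing more can be done
None
```

The job is handed in: the jar from the scale is held steadily with its base square to the bench camera lens, measured at 12 cm out and within about 1 mm of the line of sight; I did not re-measure the other objects at the end.

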